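# Level a cocked caddy in its storage box and lift it out

### The arm

A 6-joint arm with a two-finger parallel gripper is mounted at the origin on a cart in front of the work surface, level with it; the furniture and walls round the work are solid. World frame = base frame: x ahead of the robot, y to its left, z up, the work surface at z = 0. Lengths are in m, angles in rad, forces in N, time in s.
With the tool pointing down it reaches from about 0.3 to 0.875 m from the base axis. Payload 4.2 kg.
Tool frame: the origin (TCP) lies on the centre line of the jaws, within the pads' length; the fingertips stand 8 mm ahead of it and the grasp point (between the pads) lies 11 mm behind it; z points along the fingers, y is the line along which they close (so a half turn about z gives the same grasp; the last joint's range is limited). The gripper opens to 85 mm and grips with 20 to 120 N. Pads are 22 mm wide; open, the fingers measure 114 mm over their backs; the gripper's body (76 mm by 85 mm) begins 54 mm behind the grasp point. The pads swing forward as they close: fully open they stand 13 mm farther back than shut.
Start: joints at [1.179, 0.32, 1.565, -0, 1.257, -0.02], TCP at [0.209, 0.536, 0.239] pointing down, gripper open.
Joint ranges: [-3.11, 3.11], [-0.84, 2.01], [0.21, 2.61], [-1.34, 4.49], [0.05, 2.63], [-2.56, 2.56]. Speed limits (rad/s): [2.57, 2.57, 3.14, 3.14, 3.14, 3.14].

### API

Orientations are given as a unit quaternion [x, y, z, w].
In Python, from plant import bot, open_jaws, close_gripper, inverse_kinematics, get_state, optics, order gives the robot as it stands. Calls block until the motion is done:
- bot.move_pose(position, orientation): joint-space move of the TCP to a pose.
- bot.move_straight(position, rot=None, rate=0.15, stop_force=None): straight line of the TCP; rot=None keeps the orientation; rate is the mean speed in m/s. With stop_force (N) it stops when the force on the tool has changed by that much, and returns True; else False.
- bot.move_j(angles): joint-space move.
- open_jaws() and close_gripper(effort=None): open the fingers fully, or close them until they stop; effort is the grip in N (None keeps the last).
- bot.hold(seconds).
- inverse_kinematics(position, orientation): joint angles nearest the present ones, or None.
- get_state(): the state.
- optics.snapshot(name): name is "scene" or "top" or "wrist"; returns the picture (480x640x3 uint8, red, green, blue); there is no depth.
- optics.camera_params(name): a dict with "camera_matrix" (3x3 intrinsics, pixels), "world_to_cam" (4x4, takes a point from world to camera coordinates); the wrist camera has in their place "tool_from_camera" (4x4, takes a point from camera to tool coordinates, whose origin is the TCP and whose axes are the flange's). Camera axes: x right, y up, looking along -z (the intrinsics and any distortion apply to the point x, -y, -z); pixel columns grow to the right and rows downward; lengths in m; the calibration is good to about 2 mm. A picture is of the moment at which its call begins: read the wrist's pose just before it. camera_params takes no time and is no camera call.
A pose or a line that the arm cannot do raises bot.Unreachable and nothing moves.
- order.hand_in(): hands the job in; it is judged then, once.
Trained networks look in the newest picture that a camera, given by its name, has taken for a name from the list of things; names that differ only in an ending like _2 or _b are one class to them, and where a whole thing is asked for, a point or a joint stands for the part that bears it (a point fixed in the world has none). Each returns a list of dicts, best first, with "conf" (0 to 1); they miss things now and then, are a little off and sometimes report something else, mostly with a low value. They report only what shows in the picture. A call takes as long as a camera call.
- optics.masks_of(target, camera): "mask" (480x640 bool, what is visible of it) and "position" ([column, row] in pixels, amid what is visible of it).
The state is a dict: "time_s": time; "joint_pos": joint angles; "dq": joint speeds; "tau": joint torques, N m; "tcp_pos": TCP position; "ee_rot": TCP orientation; "ft_force": force on the tool from outside, world axes, zero at the start; "wrist_torque": the same for the moment, N m; "grip_width": finger opening in m; "finger_force": force on a finger pad.
Only numpy, scipy, OpenCV 4.12 (cv2) and the standard library are available. Lean on these libraries where they do the work, as an engineer would, in place of code of your own. Each camera call takes 0.05 s, during which the arm holds its last target. There are 200 camera calls.

### The job

The wooden caddy has gone into its white storage box crooked and is stuck with its near end up. Press the raised end down until the caddy lies flat on the bottom of the box, then lift it out by its handle and stand it level, wholly on the chopping board. Lower it rather than drop it, let go, and leave the salt mill, onion and mug where they are.

Things in the scene. Friction and masses are not known exactly. Their poses are not given: they have to be found in the camera images.
- storage_box: White open-topped box, fixed. Outside 172 (x) x 124 (y) x 75 mm high; inside 158 x 110 mm; floor and walls 7 mm thick. Wire grips stand 13 mm out from both end walls, 45 mm up. Origin at the centre of its underside, z up; +x points to the end where the caddy stands up (the near end, towards the robot within 0.5 rad). A caddy lying flat inside has its origin 7 mm above this one.
- caddy: Loose light-wood caddy, about 0.35 kg, 150 (x) x 98 (y) x 45 mm high without its handle: flat in the box it has 4 mm play at each end, 6 mm at each side. A flat deck 45 mm long on each end, a well between. Origin at the centre of its underside, z up. At the start its -x end is on the box floor and its +x end 39 mm up (16 degrees).
- caddy_handle (a point): Centre of the caddy's handle: a round wooden bar 14 mm in diameter, 80 mm long, parallel to the caddy's y axis, 90 mm above the caddy's underside, between two upright posts 22 mm wide in x and 9 mm thick at the caddy's sides.
- caddy_raised_deck (a point): Where to press: on top of the raised (+x) deck, 50 mm from the caddy's middle, 25 mm in from its end, 45 mm above its underside; it stands near the box rim's height. The end is held up only by its rubber edge strip (5 mm radius) gripping the box wall; about 2 to 12 N down here makes it slide down flat, where this point is 52 mm above the worktop.
- board: Wooden chopping board lying flat, fixed: 200 mm (its x) x 300 mm (its y) x 21 mm thick. Origin at the centre of its underside, z up. It lies beside the box, to the left or to the right. The caddy's underside stands 21 mm above this origin when placed. (Mind the wall cabinet: 0.45 m above the worktop, from about 0.57 m ahead of the robot, over the middle and right; fold the arm back before swinging.)
- salt_mill: Turned wooden salt mill, upright, 56 mm wide, 165 mm tall, loose bystander. Origin at the centre of its underside.
- onion: Brown onion, 75 mm, loose bystander. Origin at its underside.
- mug: Blue-grey mug, 78 mm wide, 97 mm tall, loose bystander. Origin at the centre of its underside.
- caddy_corner0 (a point): Lower corner of the caddy at its +x +y, on the plane of its underside.
- caddy_corner1 (a point): Lower corner of the caddy at its +x -y, on the plane of its underside.
- caddy_corner2 (a point): Lower corner of the caddy at its -x -y, on the plane of its underside.
- caddy_corner3 (a point): Lower corner of the caddy at its -x +y, on the plane of its underside.

How it is judged:
On the way, in this order (a step that is already met when the one before it is completed fails the run):
1. the caddy lies flat on the bottom of the box (angle between caddy's own z axis and vertical below 0.06 rad and z of caddy in the frame of storage_box below 0.012 m and horizontal distance between caddy and storage_box below 0.03 m), for 0.2 s.
2. the caddy is lifted clear of the box, roughly level (z of caddy in the frame of storage_box above 0.078 m and angle between caddy's own z axis and vertical below 0.5 rad), for 0.1 s.
At the end, for the whole second after the job is handed in: The caddy stands level (within 0.06 rad) and at rest on the chopping board, its underside within 5 mm of the board's top and all four lower corners inside the board's outline (4 mm tolerance) (x of caddy_corner0 in the frame of board between -0.104 and 0.104 m and y of caddy_corner0 in the frame of board between -0.154 and 0.154 m and x of caddy_corner1 in the frame of board between -0.104 and 0.104 m and y of caddy_corner1 in the frame of board between -0.154 and 0.154 m and x of caddy_corner2 in the frame of board between -0.104 and 0.104 m and y of caddy_corner2 in the frame of board between -0.154 and 0.154 m and x of caddy_corner3 in the frame of board between -0.104 and 0.104 m and y of caddy_corner3 in the frame of board between -0.154 and 0.154 m and z of caddy in the frame of board between 0.016 and 0.026 m and angle between caddy's own z axis and vertical below 0.06 rad and linear speed of caddy below 0.02 m/s); the robot touches nothing.
It fails at once if the salt mill is shifted by more than 40 mm (distance of salt_mill from where it was at the start of the episode above 0.04 m).
It fails at once if the onion is shifted by more than 40 mm (distance of onion from where it was at the start of the episode above 0.04 m).
It fails at once if the mug is shifted by more than 40 mm (distance of mug from where it was at the start of the episode above 0.04 m).
It fails at once if the caddy is let go in the air (untouched by the gripper while its underside is more than 35 mm above the board's top) (height (world z) of caddy above 0.056 m and contact force between each of the fingers, the arm and caddy below 0.02 N and z of caddy in the frame of storage_box above 0.056 m).
It also fails if it takes over 58 s, if anything falls off the work surface, if the arm or the gripper's body presses on something with over 40 N, if the wrist force passes 120 N, or if a joint passes its speed limit or range.

## Working session

There is one attempt and no reset: what is moved stays moved. The work goes in short steps, each a Python script; the robot and the scene stay as the last script left them, time stands still between calls to the robot, and variables do not carry over. Pictures are saved under pics/ and viewed, at most 10 in all, crops included, and the job is handed in when it is done.

```bash
ls; mkdir -p pics
python3 - <<'E'
from plant import *
import cv2,numpy as np
np.set_printoptions(precision=4,suppress=True)
for c in ["top","scene"]:
    im=optics.snapshot(c); cv2.imwrite(f"pics/{c}0.png",im[:,:,::-1])
    p=optics.camera_params(c); print(c,{k:np.array(v) if not isinstance(v,str) else v for k,v in p.items()})
    for t in ["storage_box","caddy","caddy_handle","caddy_raised_deck","board","salt_mill","onion","mug"]:
        r=optics.masks_of(t,c)
        for k,d in enumerate(r[:2]):
            print(t,round(d["conf"],2),np.round(d["position"],1),d["mask"].sum(),cv2.minAreaRect(np.argwhere(d["mask"])[:,::-1].astype(np.float32)))
            if k==0: np.save(f"pics/{c}_{t}.npy",d["mask"])
print(get_state())
E
```

```text
pics
top {'camera_matrix': array([[599.2438,   0.    , 310.5773],
       [  0.    , 599.2438, 239.114 ],
       [  0.    ,   0.    ,   1.    ]]), 'world_to_cam': array([[-0.3233, -0.9463,  0.0028,  0.0813],
       [ 0.8706, -0.2962,  0.3929, -0.5821],
       [-0.371 ,  0.1294,  0.9196, -1.5101],
       [ 0.    ,  0.    ,  0.    ,  1.    ]])}
storage_box 0.83 [328.6 288. ] 1380 ((342.9844055175781, 273.5892028808594), (68.73077392578125, 50.600563049316406), 61.26020431518555)
caddy 0.7 [342.5 274. ] 1971 ((344.10003662109375, 271.70001220703125), (52.32398986816406, 41.59086227416992), 63.43495178222656)
caddy_handle 0.6 [343.1 270.7] 1916 ((344.3000183105469, 271.6000061035156), (50.535133361816406, 41.14365005493164), 63.43495178222656)
caddy_raised_deck 0.93 [344.1 272.6] 1922 ((344.50006103515625, 272.0), (51.42955780029297, 41.14365005493164), 63.43495178222656)
caddy_raised_deck 0.53 [230.4 309.4] 7909 ((232.2139129638672, 313.68389892578125), (72.92724609375, 113.53620147705078), 73.6518325805664)
board 0.57 [229.5 312.3] 7716 ((232.0437774658203, 313.7277526855469), (71.29785
[... 1496 characters left out ...]
156, 168.8000030517578), (20.57182502746582, 19.677398681640625), 26.56505012512207)
mug 0.71 [393.3 387.6] 2075 ((393.0742492675781, 391.7574462890625), (39.70198440551758, 67.56302642822266), 5.710593223571777)
{'time_s': 0.9, 'joint_pos': array([ 1.179 ,  0.3196,  1.5645,  0.    ,  1.2574, -0.02  ]), 'dq': array([ 0.0023,  0.0007,  0.0003, -0.001 , -0.0008,  0.0009]), 'tau': array([  0.0005, -41.5403, -23.4422,  -0.0001,   0.0003,  -0.    ]), 'tcp_pos': array([0.2089, 0.5357, 0.2393]), 'ee_rot': array([0.1848, 0.9828, 0.0001, 0.    ]), 'ft_force': array([ 0.5617, -0.1969, -0.3588]), 'wrist_torque': array([-0.0615,  0.0245,  0.0387]), 'finger_force': 0.0, 'grip_width': 0.08550063054594156}
```

Run:
```python
import cv2,numpy as np
a=cv2.imread("pics/top0.png")[200:380,140:440]; b=cv2.imread("pics/scene0.png")[140:440,180:440]
cv2.imwrite("pics/t1.png",cv2.resize(a,None,fx=2.66,fy=2.66,interpolation=cv2.INTER_CUBIC)[:600,:800])
cv2.imwrite("pics/s1.png",cv2.resize(b,None,fx=2,fy=2,interpolation=cv2.INTER_CUBIC))
```

```text
(no output)
```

View pics/t1.png

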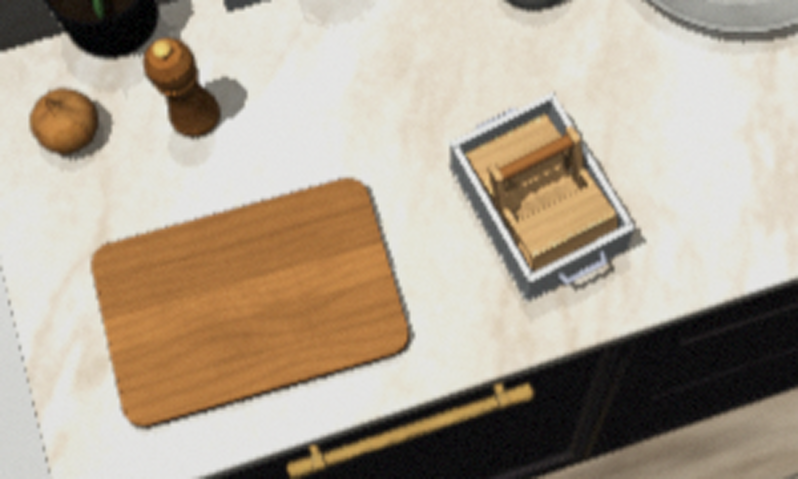

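View pics/s1.png

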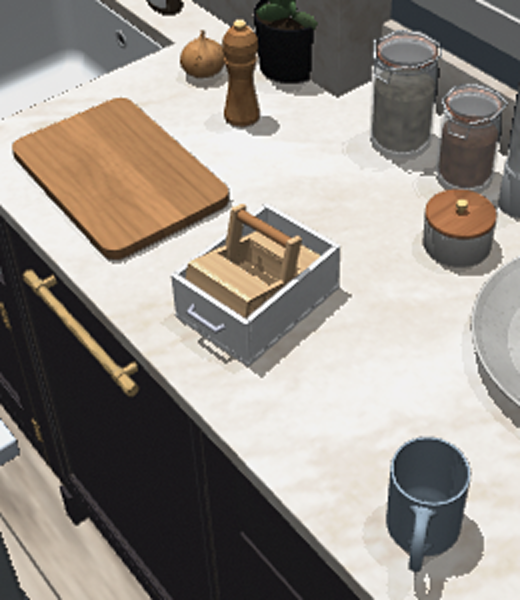

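The top view shows the board on the left (crop corners ~(95,250),(360,180),(410,345),(140,425)). The box is right of centre with its raised caddy end toward the robot, and the handle is at about (535,158). The mill and onion lie behind the board. The scene view agrees, and the mug is in front at the right.

```bash
cat > fit.py <<'E'
import cv2,numpy as np
from scipy.optimize import minimize
from plant import optics
cams={c:optics.camera_params(c) for c in("top","scene")}
def proj(P,c):
    p=cams[c];M=np.array(p["world_to_cam"]);K=np.array(p["camera_matrix"])
    q=np.atleast_2d(P)@M[:3,:3].T+M[:3,3]
    q=q*[1,-1,-1]; u=q@K.T; return u[:,:2]/u[:,2:]
def ray(uv,c,z):
    p=cams[c];M=np.array(p["world_to_cam"]);K=np.array(p["camera_matrix"])
    d=np.linalg.inv(K)@[uv[0],uv[1],1]; d=M[:3,:3].T@(d*[1,-1,-1]); o=-M[:3,:3].T@M[:3,3]
    return o+d*(z-o[2])/d[2]
def pose(p,L):
    c,s=np.cos(p[2]),np.sin(p[2]); return L@np.array([[c,-s,0],[s,c,0],[0,0,1]]).T+[p[0],p[1],0]
def hull(m):
    n,l,st,_=cv2.connectedComponentsWithStats(m.astype(np.uint8))
    k=1+np.argmax(st[1:,4]); pts=np.argwhere(l==k)[:,::-1].astype(np.float32)
    return cv2.convexHull(pts).reshape(-1,2)
S=4
def raster(pts):
    im=np.zeros((480*S,640*S),np.uint8)
    cv2.fillConvexPoly(im,cv2.convexHull(np.round((pts+.5)*S*16).astype(np.int32)),1,shift=4); return im>0
def fit(L,masks,p0,convex=True):
    ref={c:raster(hull(m)) for c,m in masks.items()}
    def cost(p):
        e=0
        for c in ref:
            r=raster(proj(pose(p,L),c)); e+=1-(r&ref[c]).sum()/(r|ref[c]).sum()
        return e
    best=None
    for da in(-.3,0,.3):
        q=np.array(p0)+[0,0,da]
        r=minimize(cost,q,method="Nelder-Mead",options=dict(initial_simplex=q+np.array([[0,0,0],[.02,0,0],[0,.02,0],[0,0,.15]]),xatol=2e-4,fatol=1e-4))
        if best is None or r.fun<best.fun: best=r
    return best
def boxpts(lx,ly,h): return np.array([[x*lx/2,y*ly/2,z] for x in(-1,1) for y in(-1,1) for z in(0,h)])
E
cat > f1.py <<'E'
from fit import *
import json
np.set_printoptions(precision=4,suppress=True)
ld=lambda c,t:np.load(f"pics/{c}_{t}.npy")
th=np.linspace(0,np.pi/2,6); r=.016
bp=np.array([[sx*(.1-r+r*np.cos(a)),sy*(.15-r+r*np.sin(a)),z] for sx in(-1,1) for sy in(-1,1) for a in th for z in(0,.021)])
out={}
for cs in(("top","scene"),("top",),("scene",)):
    ms={c:ld(c,"board") for c in cs}; x=ray((230,312),"top",.02)
    f=fit(bp,ms,[x[0],x[1],0]); print("board",cs,f.x,f.fun)
    if len(cs)==2: out["board"]=list(f.x)
x=ray((343,272),"top",.06)
B=np.vstack([boxpts(.172,.124,.075),[[s*.099,y,.045] for s in(-1,1) for y in(-.025,.025)]])
for cs in(("top","scene"),("top",),("scene",)):
    ms={c:ld(c,"storage_box")|ld(c,"caddy") for c in cs} if 0 else {c:ld(c,"storage_box") for c in cs}
    f=fit(B,ms,[x[0],x[1],np.arctan2(-x[1],-x[0])]); print("box",cs,f.x,f.fun, "dir to robot",np.arctan2(-x[1],-x[0]))
    if len(cs)==2: out["box"]=list(f.x)
json.dump(out,open("poses.json","w"))
for t,z in(("salt_mill",.08),("onion",.04)): 
    m=ld("top",t); print(t,ray(np.argwhere(m).mean(0)[::-1],"top",z))
m=ld("scene","mug");print("mug",ray(np.argwhere(m).mean(0)[::-1],"scene",.05))
# tilted caddy
b=np.array(out["box"]);t=np.radians(16);Ry=np.array([[np.cos(t),0,-np.sin(t)],[0,1,0],[np.sin(t),0,np.cos(t)]])
cd=lambda P:pose(b,np.atleast_2d(P)@Ry.T+[-.0745+.075*np.cos(t),0,.007+.075*np.sin(t)])
hb=cd([[0,-.04,.09],[0,.04,.09]]);dk=cd([.05,0,.045]);print("handle",hb,"deck",dk)
ims=[]
for c,(r0,r1,c0,c1) in(("top",(230,330,290,400)),("scene",(220,340,250,370))):
    im=cv2.resize(cv2.imread(f"pics/{c}0.png")[r0:r1,c0:c1],None,fx=4,fy=4,interpolation=cv2.INTER_CUBIC)
    f=lambda P:[tuple(int(v) for v in (q+.5-[c0,r0])*4) for q in proj(P,c)]
    for z in(0,.075):
        R=f(pose(b,np.array([[.086,.062,z],[-.086,.062,z],[-.086,-.062,z],[.086,-.062,z]])))
        for i in range(4): cv2.line(im,R[i],R[(i+1)%4],(0,0,255) if z else (0,255,0),1)
    h=f(hb);cv2.line(im,h[0],h[1],(255,0,255),1);cv2.circle(im,f(dk)[0],4,(255,0,0),-1);ims.append(cv2.resize(im,(400,400) if c=="top" else (400,400)))
cv2.imwrite("pics/ov1.png",np.hstack(ims))
E
python3 f1.py
```

```text
board ('top', 'scene') [ 0.4821  0.1486 -0.0391] 0.04131024766534275
board ('top',) [ 0.4812  0.1484 -0.0421] 0.015450262527561431
board ('scene',) [ 0.483   0.1501 -0.0441] 0.01458501870024509
box ('top', 'scene') [ 0.4822 -0.1722  3.3065] 0.07260897360038454 dir to robot 2.796520633632538
box ('top',) [ 0.4814 -0.1725  3.2947] 0.019660611497346214 dir to robot 2.796520633632538
box ('scene',) [ 0.4852 -0.1694  3.3274] 0.028556541372971922 dir to robot 2.796520633632538
salt_mill [0.7026 0.1495 0.08  ]
onion [0.7239 0.2806 0.04  ]
mug [ 0.4204 -0.5255  0.05  ]
handle [[ 0.5025 -0.1283  0.1142]
 [ 0.5156 -0.2072  0.1142]] deck [[ 0.4494 -0.1777  0.0847]]
```

View pics/ov1.png

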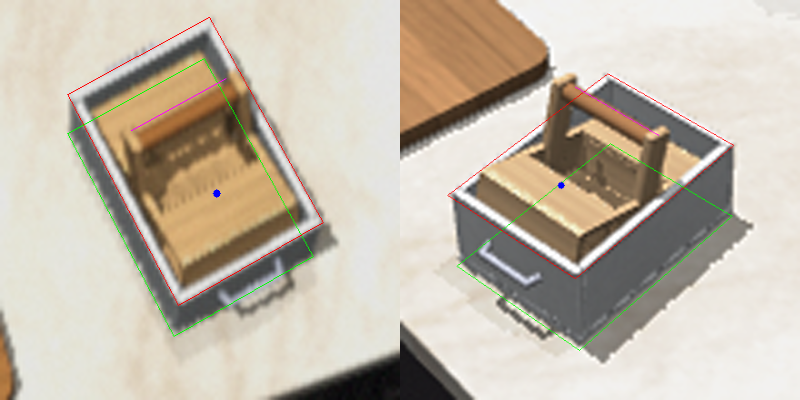

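The rim overlay fits both views, so the box pose is good. The caddy sits about 6 mm nearer the robot than I predicted, because its +x end leans on the near wall. Next I press the raised deck.

```bash
cat > h.py <<'E'
from fit import *
import json
from plant import *
from scipy.spatial.transform import Rotation as R
np.set_printoptions(precision=4,suppress=True)
P=json.load(open("poses.json")); box=np.array(P["box"]); board=np.array(P["board"])
def down(yawy):  # tool z down, tool y along world yaw (mod pi), choose the better joint-6
    best=[]
    for a in(yawy,yawy+np.pi):
        y=np.array([np.cos(a),np.sin(a),0]);z=np.array([0,0,-1.]);best.append(R.from_matrix(np.c_[np.cross(y,z),y,z]).as_quat())
    return best
def pick(pos,yawy):
    c=[(abs(j[5]),q) for q in down(yawy) if (j:=inverse_kinematics(pos,q)) is not None]
    return min(c,key=lambda t:t[0])[1]
def st():
    s=get_state(); print(round(s["time_s"],2),s["tcp_pos"],s["joint_pos"],s["ft_force"],s["grip_width"],s["finger_force"])
E
python3 - <<'E'
from h import *
close_gripper(20)
pt=pose(box,np.array([[.045,0,0]]))[0]
q=pick([pt[0],pt[1],.16],box[2]+np.pi/2)
qm=pick([.36,.25,.24],box[2]+np.pi/2)
bot.move_pose([.36,.25,.24],qm); st()
bot.move_pose([.36,-.15,.24],q); st()
bot.move_pose([pt[0],pt[1],.16],q); st()
bot.move_straight([pt[0],pt[1],.105],rate=.1)
print(bot.move_straight([pt[0],pt[1],.054],rate=.02,stop_force=18)); st()
E
```

```text
2.89 [0.3601 0.2506 0.2402] [ 0.5814  0.1027  1.8493  0.0004  1.189  -1.1543] [ 0.4096  0.299  -0.3538] -6.813518710220355e-05 0.0
4.74 [ 0.3603 -0.1496  0.24  ] [-0.4231  0.0233  1.9371  0.0002  1.1813  0.9813] [0.6582 0.1454 0.6142] 4.436913122897097e-05 0.0
5.28 [ 0.4374 -0.179   0.1599] [-0.4128  0.2312  1.9094  0.      1.0032  0.9921] [-0.7669  0.431   0.5227] 0.00010863366961908252 0.0
True
7.98 [ 0.4378 -0.1797  0.06  ] [-0.4136  0.3611  2.0356 -0.0001  0.7452  0.9922] [-1.1656  0.889   5.8218] -0.0004239477083963425 2.525101862847805
```

TCP z is 0.060, so the fingertip is at 0.052, which is the flat-caddy height. I'll retreat and check.

Run:
```python
from h import *
bot.hold(.3)
p=get_state()["tcp_pos"]
bot.move_straight([p[0],p[1],.20],rate=.15); 
bot.move_pose([.36,-.10,.24],get_state()["ee_rot"]); open_jaws()
ims=[]
cd=lambda L:pose(box,np.atleast_2d(L)+[0,0,.007])
for c,(r0,r1,c0,c1) in(("top",(230,330,290,390)),("scene",(220,320,260,360))):
    raw=optics.snapshot(c)[:,:,::-1]; cv2.imwrite(f"pics/{c}_b.png",raw)
    im=cv2.resize(raw[r0:r1,c0:c1],None,fx=4,fy=4,interpolation=cv2.INTER_CUBIC)
    f=lambda P:[tuple(int(v) for v in (q+.5-[c0,r0])*4) for q in proj(P,c)]
    h=f(cd([[0,-.04,.09],[0,.04,.09]]));cv2.line(im,h[0],h[1],(255,0,255),1)
    for s in(-1,1):
        d=f(cd([[s*.075,-.049,.045],[s*.075,.049,.045]]));cv2.line(im,d[0],d[1],(255,0,0),1)
    ims.append(im)
cv2.imwrite("pics/ov2.png",np.hstack(ims)); st()
```

```text
10.79 [ 0.36 -0.1   0.24] [-0.302  -0.0026  1.9632  0.0004  1.1847  1.1036] [ 0.3752 -0.4664  0.4313] 0.08523780184561251 0.0
```

View pics/ov2.png

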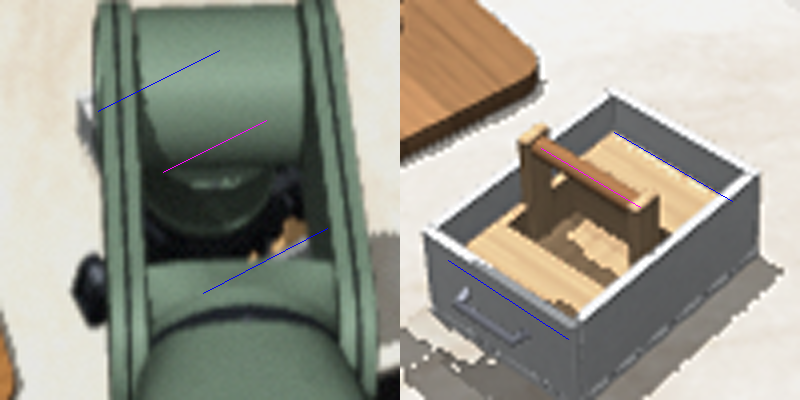

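In the scene view the caddy lies flat, with its handle on the predicted line at about (590,180). The arm hides it in the top view. Now I grasp and lift.

Run:
```python
from h import *
x,y=box[:2]
q=pick([x,y,.16],box[2])
bot.move_pose([x,y,.18],q); st()
print(bot.move_straight([x,y,.086],rate=.08,stop_force=10)); st()
close_gripper(70); st()
bot.move_straight([x,y,.11],rate=.05); st()
bot.move_straight([x,y,.205],rate=.08); bot.hold(.2); st()
im=optics.snapshot("scene"); cv2.imwrite("pics/lift.png",cv2.resize(im[140:360,200:420,::-1],None,fx=2,fy=2))
```

```text
12.24 [ 0.4821 -0.1721  0.1801] [-0.3654  0.2684  1.7981  0.0001  1.0752 -0.5299] [-0.2122 -0.0176 -0.3225] 0.08516839010776278 0.0
False
13.57 [ 0.4826 -0.1724  0.0865] [-0.3655  0.3731  1.9199  0.      0.8473 -0.5304] [-0.752   0.546   0.2918] 0.0856466550709961 0.0
14.24 [ 0.482  -0.1722  0.0861] [-0.3656  0.3736  1.9207 -0.0002  0.8478 -0.5304] [-1.4365 -0.3488  1.4713] 0.011706433763414549 68.1368887424469
14.88 [ 0.4821 -0.1722  0.1101] [-0.3655  0.3433  1.8925  0.      0.9056 -0.5304] [-0.6123  0.5162 -2.9842] 0.011812001042288295 68.16700100898743
16.42 [ 0.482  -0.1722  0.2046] [-0.3655  0.2472  1.7604  0.      1.1349 -0.5304] [ 0.4481 -0.0404 -2.9639] 0.012089954864553526 68.17872405052185
```

View pics/lift.png

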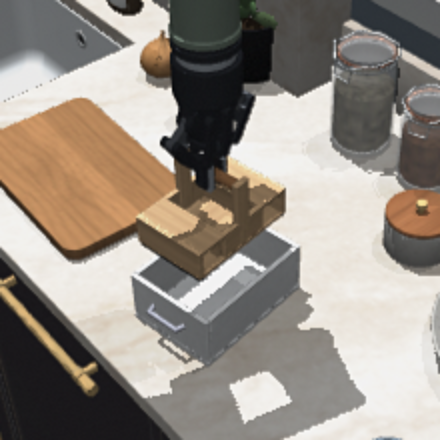

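The caddy is held level, clear of the box. Next: carry it over folded back, then lower it onto the board.

Run:
```python
from h import *
bx,by=board[:2]
bot.move_straight([.42,-.15,.205],rate=.12)
s=get_state(); q0=R.from_quat(s["ee_rot"])
d=(board[2]+np.pi)-box[2]; q1=(R.from_euler("z",d)*q0).as_quat(); print("turn",d)
bot.move_straight([.42,.12,.205],rate=.15); st()
bot.move_straight([bx,by,.205],rot=q1,rate=.08); st()
bot.move_straight([bx,by,.115],rate=.08); bot.hold(.3); st()
print(bot.move_straight([bx,by,.096],rate=.01,stop_force=2.5)); bot.hold(.3); st()
ims=[]
cd=lambda L:pose([bx,by,board[2]+np.pi],np.atleast_2d(L)+[0,0,.021])
for c in("scene","top"):
    raw=optics.snapshot(c)[:,:,::-1].copy(); o=(160,170) if c=="scene" else (160,220)
    im=cv2.resize(raw[o[1]-20:o[1]+180 if c!="scene" else o[1]+180,o[0]:o[0]+200],None,fx=2,fy=2); ims.append(im[:400])
cv2.imwrite("pics/place.png",np.hstack(ims))
```

```text
turn -0.20401661564036866
19.12 [0.42   0.1195 0.205 ] [ 0.2511  0.1296  1.9126 -0.0003  1.0995  0.087 ] [-0.239   0.2347 -2.5592] 0.011645627863681136 68.17999005317688
20.12 [0.4816 0.1484 0.2049] [ 0.277   0.2342  1.7776 -0.0017  1.1293  0.3169] [-0.4989 -0.4209 -2.334 ] 0.011689208139637636 68.17652821540833
21.7 [0.4822 0.1486 0.1152] [ 0.2771  0.3263  1.9037 -0.0019  0.9098  0.3174] [-0.4716  0.0278 -3.0936] 0.011766781167393556 68.17798376083374
True
23.36 [0.4821 0.1485 0.1   ] [ 0.2771  0.3453  1.9221 -0.0022  0.873   0.3176] [-0.0559 -0.6819  6.3999] 0.01178912890576584 69.1981029510498
```

View pics/place.png

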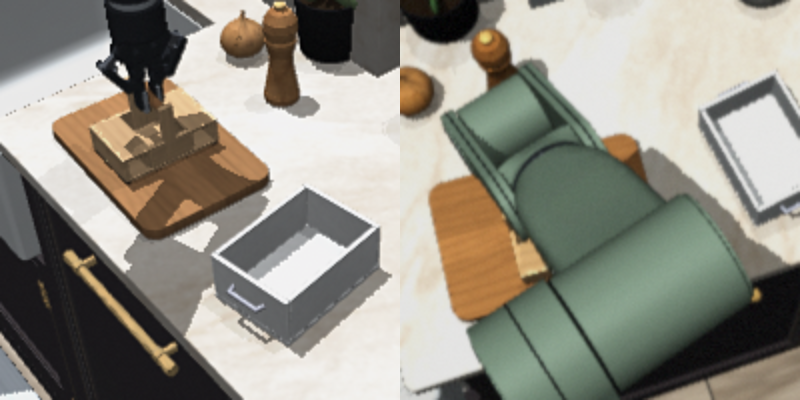

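Contact came at TCP z 0.100, exactly the expected height, and the caddy stands inside the board. I'll release, retreat straight up and check.

Run:
```python
from h import *
bx,by=board[:2]
open_jaws(); st()
bot.move_straight([bx,by,.21],rate=.08)
bot.move_straight([.36,-.1,.25],rate=.15); bot.hold(.3); st()
ims=[]
for c,o in(("scene",(160,150)),("top",(160,200))):
    raw=optics.snapshot(c)[:,:,::-1].copy()
    for L,p,z,col in((boxpts(.2,.3,0),board,.021,(0,0,255)),(boxpts(.15,.098,0),[bx,by,board[2]+np.pi],.066,(255,0,0))):
        u=proj(pose(p,L[[0,2,6,4]]+[0,0,z]),c); cv2.polylines(raw,[np.round(u).astype(np.int32)],True,col,1)
    ims.append(cv2.resize(raw[o[1]:o[1]+200,o[0]:o[0]+200],None,fx=2,fy=2))
cv2.imwrite("pics/end.png",np.hstack(ims))
```

```text
24.16 [0.481  0.1483 0.0988] [ 0.2771  0.3465  1.9239 -0.0021  0.8731  0.3175] [ 0.6045 -0.1407 -0.0566] 0.0855818082682733 0.0
28.02 [ 0.3601 -0.0998  0.2499] [-0.2993 -0.0119  1.9462 -0.0025  1.2081 -0.2598] [-0.0394  0.7995 -0.4158] 0.08533696224898374 0.0
```

View pics/end.png

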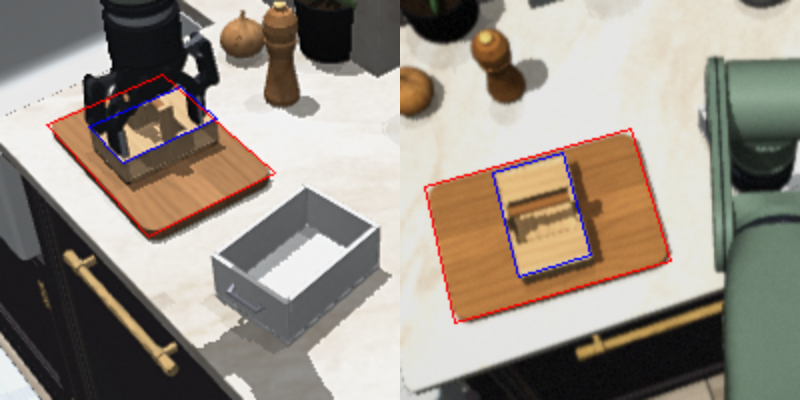

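The caddy stands flat on the board and matches the predicted outline: in the top crop its deck spans about (493–590, 153–277), well inside the board. The gripper is clear of everything and the mill and onion haven't moved.

```bash
python3 -c "
from plant import *
print(order.hand_in())"
```

```text
the job is handed in; nothing more can be done
None
```

I pressed the caddy flat in its box, lifted it out by the handle, lowered it level onto the chopping board, let go and handed the job in at about 28 s; no verdict was returned.

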